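# Eject a wooden body blank from its routing nest

## Robot

A 7-joint arm with a two-finger parallel gripper is mounted at the origin on the work surface. World frame = base frame: x ahead of the robot, y to its left, z up, the work surface at z = 0. Lengths are in m, angles in rad, forces in N, time in s.
With the tool pointing down it reaches from about 0.425 to 0.95 m from the base axis. Payload 4.7 kg.
Tool frame: the origin (TCP) lies on the centre line of the jaws, within the pads' length; the fingertips stand 19 mm ahead of it and the grasp point (between the pads) is the TCP (ctrl.nose_length is the distance from the TCP to the fingertips, in m); y points along the fingers, x is the direction in which the jaws open and shut, and the axes are right-handed (so a half turn about y gives the same grasp; the last joint's range is limited). The gripper opens to 87 mm and grips with 3 to 60 N. Pads are 19 mm wide; open, the fingers measure 117 mm over their backs; the gripper's body (75 mm by 190 mm) begins 51 mm behind the grasp point.
Start: joints at [1.156, 0.469, -0.049, 1.532, 0.024, 1.141, -0.082], TCP at [0.254, -0.625, 0.242] pointing down, gripper open.
Joint ranges: [-2.59, 2.59], [-0.33, 1.99], [-1.39, 1.29], [0.1, 2.45], [-1.04, 4.18], [0.21, 1.99], [-2.66, 2.66]. Speed limits (rad/s): [2.57, 2.57, 3.14, 3.14, 3.14, 3.14, 3.14].

## Interface

Orientations are given as a rotation vector (axis times angle).
In Python, from cell import sensors, get_image, camera_info, ticket, ctrl gives the robot as it stands.
- The arm moves only by the tool servo_tool, never from a script. Its argument "motion" is a list of rows, each an object of numbers: "x", "y", "z": the shift along the tool's x, y, z in cm; "roll": the turn about the tool's y in degrees; "grip": the opening, from -1 (shut) to 1 (fully open), so that 0 is half open. A call has exactly 8 rows; each row shifts and turns the pose as measured when the row begins, along the tool's axes as they then stand; what a row does not reach is not made up. A row lasts 1/8 s, in which the tool goes at most 62.5 mm and 10.7 degrees, less where a joint would pass 70% of its speed; a pose out of reach is approached as far as the arm can. A call with a gripper value outside its range is refused whole. The fingers move at their own pace and stop on an object; "force" is the grip in N (left out, the last holds). Time passes only in rows, so rows that do not move let the fingers close, or fill a call up. It gives the time, the measured TCP pose, the force and the opening at its end, in the units of the state.
- sensors.sense(): the state, without advancing time (a new reading comes with each control period).
- get_image(name): name is "scene" or "top" or "wrist"; returns (picture, depth): 384x512x3 uint8, blue, green, red; 384x512 float32, m along the optical axis (not along the pixel's ray), 0 where there is no reading.
- camera_info(name): a dict with "K" (3x3 intrinsics, pixels), "rvec" (rotation vector, rad) and "tvec" (3), from world to camera coordinates, as OpenCV has them. Camera axes: x right, y down, z forward; pixel columns grow to the right and rows downward; lengths in m; the calibration is good to about 2 mm. A picture is of the moment at which its call begins: read the wrist's pose just before it. camera_info takes no time and is no camera call; for the wrist camera it gives the pose at the moment of the call.
- ticket.sign_off(): hands the job in, once; it reports no verdict.
The state is a dict: "time": time; "q": joint angles; "qd": joint speeds; "tau": joint torques, N m; "tcp_pos": TCP position; "orientation": TCP orientation; "ft_force": force on the tool from outside, world axes, zero at the start; "wrist_torque": the same for the moment, N m; "grip_width": opening from 0.0 (shut) to 1.0 (fully open).
Only numpy, scipy, OpenCV 4.12 (cv2) and the standard library are available. Lean on these libraries where they do the work, as an engineer would, in place of code of your own. Each camera call takes 0.05 s, during which the arm holds its last target. There are 200 camera calls.

## Task

Push the treadle of the routing nest all the way to its stop, so that the ejector lifts the waisted wooden blank fully up out of its cavity, but do not force the treadle against the stop. Then lift the blank out and lay it flat in the middle of the cork pad, lengthwise, without dropping it. Leave the glue bottle and the spanner where they are.

Things in the scene. Friction and masses are not known exactly. Their poses are not given: they have to be found in the camera images.
- nest: Fixed routing nest: green base, dark brown top layer, 140 (x) x 242 (y, from -115 to 127) x 85 mm high. Origin at the underside, below the middle of the cavity's waist; z up; the treadle is on its -x side, roughly towards the robot; y runs along the cavity.
- nest_top (a point): Middle of the cavity's waist at the height of the nest's top. The open cavity follows the blank's outline with 2 mm play; the blank's top starts 1 mm below this. A fully pushed treadle makes the ejector plate in the floor lift the blank straight up 24 mm, to stand 23 mm proud. Stiff guides hold it up when the treadle is let go; do not press it down.
- treadle: Sprung treadle: ribbed aluminium plate on a red lever. Origin on its hinge, 55 mm in front (-x) of the nest's origin, 30 mm above the table, along nest y. Push the plate down: first free play (3 to 5 N), of a length that a hidden screw sets differently each time, then it lifts the ejector (8 to 16 N), then a solid stop with the ejector at its top. Springs back.
- tread (a point): Middle of the treadle plate's upper face; at rest 160 mm in front (-x) of the nest's origin, 75 mm above the table. Plate 70 (radial) x 90 x 6 mm, free end tilted up 0.2 rad at rest. The stop is met after 29 to 49 mm here, not known beforehand; a shorter push leaves the blank too low. 20 to 30 N at the stop is firm enough; over 45 N damages it.
- blank_mid (a point): Pale wooden blank like a small guitar body, 177 mm long (y), 32 mm high (z), 0.15 to 0.29 kg; this point is mid-waist, half-way up. Waist 44 mm wide (x), its sides straight for 27 mm either way; wide lobe (radius 37 mm, end at y = 94 mm), narrow lobe (radius 32 mm, end at y = -82 mm). Once ejected it can be gripped across the waist from above. Starts with the nest's axes.
- pad_top (a point): Middle of the upper face of the fixed cork pad, 230 mm (its x) x 130 mm (its y) x 12 mm high. It lies left or right of the nest; a fixed steel tray of collets (160 x 120 mm, up to 55 mm high) lies on the other side.
- glue: Loose white glue bottle, orange cap, diameter 60, height 160 mm, upright; origin at the middle of its foot. Leave alone.
- spanner: Loose steel spanner, 170 mm long, lying flat along its own x. Leave alone.
Not all that is in view belongs to the job. There is more than one size of the part that bears blank_mid; the job needs the smallest.

How it is judged:
On the way, in this order (a step that is already met when the one before it is completed fails the run):
1. the ejector has lifted the blank at least 22.5 mm, with the robot not touching the blank (z of blank_mid in the frame of nest between 0.0905 and 0.096 m and contact force between each of the arm, the fingers and blank below 0.1 N), for 0.2 s.
2. the blank is lifted clear of the nest (z of blank_mid in the frame of nest above 0.108 m), for 0.1 s.
At the end, for the whole second after the job is handed in: The blank lies flat (tilt under 0.1 rad), top side up and at rest on the cork pad, its waist's centre within 30 mm along and 22 mm across of the pad's middle and its length along the pad's length within 0.25 rad, either way round (x of blank_mid in the frame of pad_top between -0.03 and 0.03 m and y of blank_mid in the frame of pad_top between -0.022 and 0.022 m and z of blank_mid in the frame of pad_top between 0.013 and 0.019 m and angle between the y axis of blank_mid and the x axis of pad_top, either way round below 0.25 rad and angle between blank_mid's own z axis and vertical below 0.1 rad and linear speed of blank below 0.02 m/s); the robot touches nothing.
It fails at once if the treadle is pressed with more than 45 N (contact force between treadle and the fingers above 45 N or contact force between treadle and the arm above 45 N).
It fails at once if the blank is let go more than about 15 mm above the pad (horizontal distance between blank_mid and pad_top below 0.1 m and height (world z) of blank_mid above 0.043 m and contact force between the fingers and blank below 0.05 N).
It fails at once if the glue bottle or the spanner is moved more than 25 mm (distance of any of glue, spanner from where it was at the start of the episode above 0.025 m).
It also fails if it takes over 61 s, if anything falls off the work surface, if the arm or the gripper's body presses on something with over 40 N, if the wrist force passes 120 N, or if a joint passes its speed limit or range.

## Working session

There is one attempt and no reset: what is moved stays moved. The work goes in short steps, Python scripts to look and compute and a tool call to move; the robot and the scene stay as the last step left them, time stands still between calls to the robot, and variables do not carry over. Pictures are saved under pics/ and viewed, about 8 in all and at most 12, crops included, and the job is handed in when it is done.

Besides the shell and the picture viewer there is one more tool, called after "Call:" as name([rows], argument=value, ...), one row to a line, values as JSON. servo_tool: Moves the arm, as the interface text tells. Its arguments: {"type":"object","properties":{"motion":{"type":"array","items":{"type":"object","properties":{"x":{"type":"number"},"y":{"type":"number"},"z":{"type":"number"},"roll":{"type":"number"},"grip":{"type":"number"}}}},"force":{"type":"number"}},"required":["motion"]}

```bash
ls; mkdir -p pics
cat > h.py <<'E'
import numpy as np,cv2
from cell import sensors,get_image,camera_info,ticket,ctrl
def cam(n):
    c=camera_info(n);R=cv2.Rodrigues(np.array(c['rvec'],float))[0];return np.array(c['K']),R,np.array(c['tvec'],float).ravel()
def cloud(depth,c):
    K,R,t=c;v,u=np.mgrid[:depth.shape[0],:depth.shape[1]]
    p=np.stack([(u-K[0,2])/K[0,0]*depth,(v-K[1,2])/K[1,1]*depth,depth],-1)
    return (p-t)@R
def grab(n):
    c=cam(n);im,d=get_image(n);return im,d,c,cloud(d,c)
def ray(c,u,v,z):
    K,R,t=c;o=-R.T@t;d=R.T@np.linalg.inv(K)@[u,v,1];return o+d*(z-o[2])/d[2]
E
python3 - <<'E'
from h import *
s=sensors.sense();print({k:np.round(v,3) for k,v in s.items()})
for n in('scene','top'):
    im,d,c,P=grab(n);cv2.imwrite(f'pics/{n}0.png',im);np.savez(f'{n}0.npz',im=im,d=d,P=P,K=c[0],R=c[1],t=c[2]);print(n,-c[1].T@c[2],c[0][0,0])
E
```

```text
pics
{'time': np.float64(0.0), 'q': array([ 1.156,  0.469, -0.049,  1.534,  0.024,  1.141, -0.082]), 'qd': array([-0.   , -0.001, -0.001,  0.001, -0.002, -0.   ,  0.001]), 'tau': array([ 1.0000e-03, -5.0798e+01, -8.0000e-02, -2.3616e+01, -6.1000e-02,
        3.8000e-02,  0.0000e+00]), 'tcp_pos': array([ 0.254, -0.625,  0.241]), 'orientation': array([-1.366,  0.922, -0.919]), 'ft_force': array([-0.032,  0.929, -0.797]), 'wrist_torque': array([ 0.006,  0.039, -0.004]), 'grip_width': np.float64(0.998)}
scene [1.12696666 0.30333122 0.9860153 ] 438.8537224164882
top [0.34894306 0.00566539 1.43204598] 448.9244142015389
```

View pics/scene0.png

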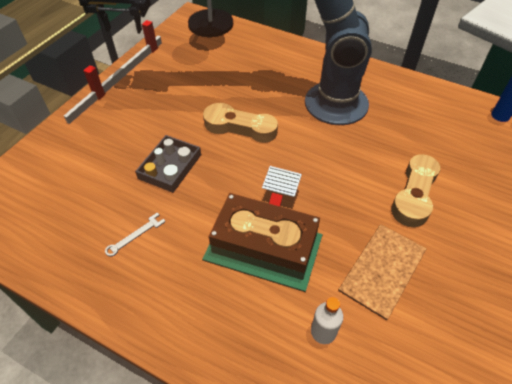

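View pics/top0.png

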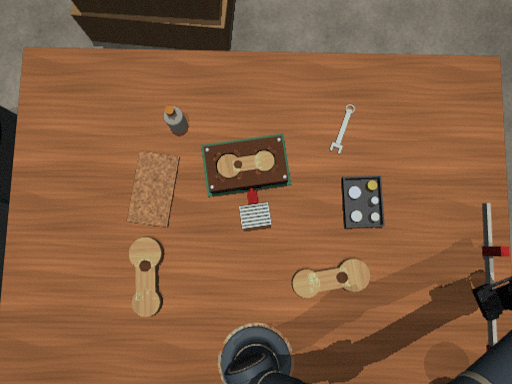

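The scene view shows the nest with its blank (scene 265,230; top 245,163), the treadle plate (top 255,216), the pad to the left (top 154,189), the tray to the right (362,203), the bottle (176,120) and the spanner (343,130). There are three possible blanks: in the nest (245,163), loose left (146,277) and loose right (331,278). The one in the nest should be the smallest, so I'll measure all three.

Run:
```python
from h import *
f=np.load('top0.npz');im,P=f['im'],f['P'];c=(f['K'],f['R'],f['t'])
def rect(mask,z,name,zz=True):
    n,l,st,ce=cv2.connectedComponentsWithStats(mask.astype(np.uint8))
    for i in range(1,n):
        if st[i,4]<150: continue
        v,u=np.where(l==i)
        pts=np.array([ray(c,a,b,z)[:2] for a,b in zip(u,v)],np.float32)
        r=cv2.minAreaRect(pts*1000);b=cv2.boxPoints(r)
        e=b[1]-b[0];g=b[2]-b[1];L=e if np.hypot(*e)>np.hypot(*g) else g
        print(name,'px',ce[i].round(),'ctr mm',np.round(r[0],1),'size',np.round(r[1],1),'long ang deg',np.round(np.degrees(np.arctan2(L[1],L[0])),2),'zmed',np.round(np.median(P[v,u,2]),4))
box=lambda x0,y0,x1,y1:np.pad(np.ones((y1-y0,x1-x0),bool),((y0,384-y1),(x0,512-x1)))
z=P[...,2]
rect((abs(z-.085)<.012)&box(190,125,300,205),.085,'nesttop')
hsv=cv2.cvtColor(im,cv2.COLOR_BGR2HSV);H,S,V=[hsv[...,i].astype(int) for i in range(3)]
print('blankHSV',hsv[163,225],hsv[277,300],'cork',hsv[190,155],'nest',hsv[183,250],'table',hsv[240,220])
pale=(H>12)&(H<28)&(V>140)&(S<150)
for bx,zz,n in((box(205,140,285,190),.084,'nestblank'),(box(120,230,170,325),.032,'left'),(box(285,250,380,305),.032,'right')): rect(cv2.morphologyEx((pale&bx).astype(np.uint8),cv2.MORPH_CLOSE,np.ones((9,9))),zz,n)
rect((z>.055)&box(232,198,278,235),.075,'tread')
rect((z>.006)&(z<.02)&box(115,140,190,232),.012,'pad')
rect((z>.03)&box(155,95,195,140),.16,'glue')
rect((z>.008)&(z<.08)&box(335,165,395,235),.03,'tray')
s=im[120:240,120:300];cv2.imwrite('pics/crop.png',cv2.resize(s,None,fx=4.4,fy=4.4,interpolation=cv2.INTER_CUBIC))
```

```text
nesttop px [245. 163.] ctr mm [601.5  43. ] size [142.5 242.3] long ang deg -80.57 zmed 0.0862
blankHSV [ 17 116 183] [ 17 114 177] cork [ 14 131 154] nest [  9 155  89] table [ 13 151 150]
nestblank px [244. 163.] ctr mm [603.   43.6] size [ 70.6 174.1] long ang deg -78.01 zmed 0.0855
left px [145. 276.] ctr mm [252.3 345.7] size [284.5 151.6] long ang deg 2.57 zmed 0.0078
right px [327. 274.] ctr mm [ 261.6 -230.8] size [162.8 291.6] long ang deg -88.88 zmed 0.0081
tread px [254. 214.] ctr mm [454.1  12.6] size [86.6 89.9] long ang deg -80.76 zmed 0.0763
pad px [153. 188.] ctr mm [531.3 336.6] size [141.1 245. ] long ang deg -5.41 zmed 0.0133
glue px [174. 117.] ctr mm [719.5 252.5] size [81.9 55.7] long ang deg 34.87 zmed 0.1093
tray px [363. 201.] ctr mm [ 498.4 -324.7] size [161.7 128.3] long ang deg 3.16 zmed 0.0319
```

View pics/crop.png

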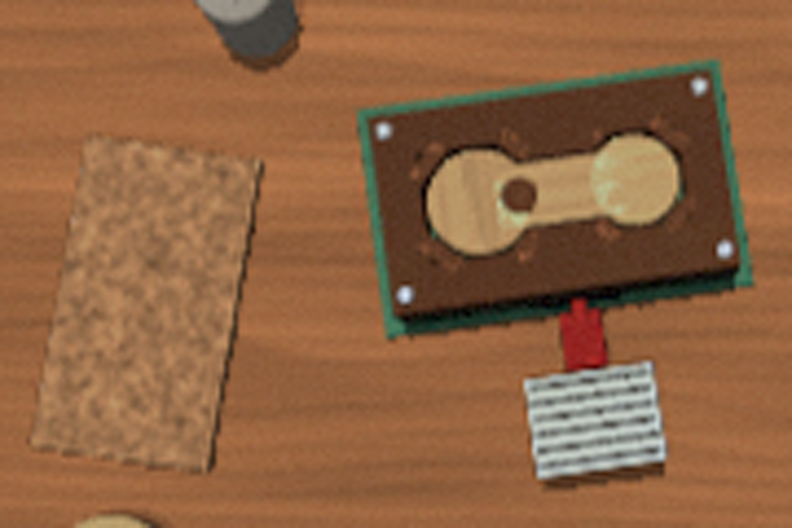

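The nest blank measures 174x71 mm against 177x74 given, so it is the smallest of the three and the right one. The crop confirms its wide lobe is on the left (+y). The measured sizes of nest, tread, pad and tray all agree with those given, so I'll work out the first moves.

```bash
cat >> h.py <<'E'
def mv(tx,ty,tz,jaw=None):
    s=sensors.sense();R=cv2.Rodrigues(np.array(s['orientation'],float))[0];p=np.array(s['tcp_pos'])
    d=R.T@(np.array([tx,ty,tz])-p)*100
    print('t',round(float(s['time']),2),'tcp',p.round(4),'grip',round(float(s['grip_width']),3),'F',np.round(s['ft_force'],1),'tool axes (cols)\n',R.round(3),'\nshift cm',d.round(2))
    a=np.degrees(np.arctan2(R[1,0],R[0,0]));print('jaw ang',a.round(2))
    if jaw is not None:
        e=(jaw-a+90)%180-90;print('roll needed',-e)
E
python3 - <<'E'
from h import *
mv(.4446,.011,.16,99.4)
E
```

```text
t 0.1 tcp [ 0.2538 -0.6249  0.2406] grip 0.995 F [-0.3  0.5 -0.2] tool axes (cols)
 [[ 0.376 -0.001  0.926]
 [-0.926  0.002  0.376]
 [-0.002 -1.    -0.   ]] 
shift cm [-51.72   8.15  41.61]
jaw ang -67.89
roll needed 12.706493838480924
```

Call:
servo_tool([
  {"x":-4.8,"z":3.9,"grip":-1},
  {"x":-4.8,"z":3.9,"grip":-1},
  {"x":-4.8,"z":3.9,"grip":-1},
  {"x":-4.8,"z":3.9,"grip":-1},
  {"x":-4.8,"z":3.9,"grip":-1},
  {"x":-4.8,"z":3.9,"grip":-1},
  {"x":-4.8,"z":3.9,"grip":-1},
  {"x":-4.8,"z":3.9,"grip":-1},
], force=20)

```text
schema error: expected keys x, y, z, roll, grip
```

Run:
```python
from h import *
mv(.4446,.011,.16,99.4)
```

```text
t 0.1 tcp [ 0.2538 -0.6249  0.2406] grip 0.995 F [-0.3  0.5 -0.2] tool axes (cols)
 [[ 0.376 -0.001  0.926]
 [-0.926  0.002  0.376]
 [-0.002 -1.    -0.   ]] 
shift cm [-51.72   8.15  41.61]
jaw ang -67.89
roll needed 12.706493838480924
```

Call:
servo_tool([
  {"x":-4.8,"y":0,"z":3.9,"roll":0,"grip":-1},
  {"x":-4.8,"y":0,"z":3.9,"roll":0,"grip":-1},
  {"x":-4.8,"y":0,"z":3.9,"roll":0,"grip":-1},
  {"x":-4.8,"y":0,"z":3.9,"roll":0,"grip":-1},
  {"x":-4.8,"y":0,"z":3.9,"roll":0,"grip":-1},
  {"x":-4.8,"y":0,"z":3.9,"roll":0,"grip":-1},
  {"x":-4.8,"y":0,"z":3.9,"roll":0,"grip":-1},
  {"x":-4.8,"y":0,"z":3.9,"roll":0,"grip":-1},
], force=20)

```text
time: 1.1
tcp_pos: [0.3981, -0.1491, 0.2377]
orientation: [-1.364, 0.931, -0.925]
ft_force: [0.6, 0.1, -0.1]
grip_width: 0.172
```

Run:
```python
from h import *
mv(.4446,.011,.16,99.4)
```

```text
t 1.1 tcp [ 0.3981 -0.1491  0.2377] grip 0.172 F [ 0.6  0.1 -0.1] tool axes (cols)
 [[ 0.367 -0.003  0.93 ]
 [-0.93   0.002  0.367]
 [-0.003 -1.    -0.002]] 
shift cm [-13.15   7.8   10.22]
jaw ang -68.45
roll needed 12.150000302078297
```

Call:
servo_tool([
  {"x":-4.2,"y":1.5,"z":3.2,"roll":0,"grip":-1},
  {"x":-4.2,"y":1.5,"z":3.2,"roll":0,"grip":-1},
  {"x":-3.2,"y":1.5,"z":2.5,"roll":0,"grip":-1},
  {"x":-1.5,"y":1,"z":1.2,"roll":0,"grip":-1},
  {"x":0,"y":1,"z":0,"roll":6,"grip":-1},
  {"x":0,"y":0.5,"z":0,"roll":6,"grip":-1},
  {"x":0,"y":0,"z":0,"roll":0,"grip":-1},
  {"x":0,"y":0,"z":0,"roll":0,"grip":-1},
])

```text
time: 2.1
tcp_pos: [0.4438, 0.0211, 0.1655]
orientation: [-1.286, 1.083, -1.076]
ft_force: [-0.4, 0.2, 0.1]
grip_width: 0.009
```

Run:
```python
from h import *
mv(.4446,.011,.1,99.4)
im,d,c,P=grab('wrist');cv2.imwrite('pics/w1.png',im);np.savez('w1.npz',im=im,P=P)
```

```text
t 2.1 tcp [0.4438 0.0211 0.1655] grip 0.009 F [-0.4  0.2  0.1] tool axes (cols)
 [[ 0.173 -0.003  0.985]
 [-0.985  0.003  0.173]
 [-0.003 -1.    -0.002]] 
shift cm [ 1.03  6.55 -0.09]
jaw ang -80.01
roll needed 0.5863642585835578
```

View pics/w1.png

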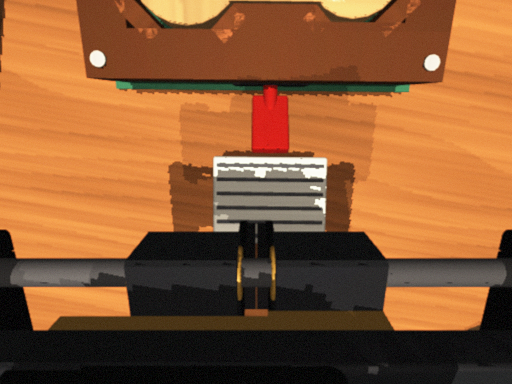

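The wrist view shows the plate at columns 214-327, with its nest-side edge at row 157 and the fingers over it around column 257. I'll check the aim from that edge.

Run:
```python
from h import *
c=cam('wrist')
a,b=ray(c,214,157,.068),ray(c,327,157,.068);m=(a+b)/2
print(a,b,np.linalg.norm(a-b),m, 'tread', m[:2]-.0343*np.array([.9866,.1633]))
P=np.load('w1.npz')['P'];print(P[170:225:12,265])
```

```text
[0.47004776 0.05959054 0.068     ] [ 0.48537798 -0.02778119  0.068     ] 0.08870645498106255 [0.47771287 0.01590468 0.068     ] tread [0.44387249 0.01030349]
[[0.46724979 0.01847257 0.07056514]
 [0.45828583 0.01688847 0.07302617]
 [0.44937683 0.01532038 0.07571964]
 [0.44001242 0.01363451 0.07707092]
 [0.43053847 0.01192864 0.07842682]]
```

Call:
servo_tool([
  {"x":0.5,"y":2,"z":0,"roll":0,"grip":-1},
  {"x":0.4,"y":2,"z":0,"roll":0,"grip":-1},
  {"x":0.2,"y":1,"z":0,"roll":0,"grip":-1},
  {"x":0,"y":0.5,"z":0,"roll":0,"grip":-1},
  {"x":0,"y":0.5,"z":0,"roll":0,"grip":-1},
  {"x":0,"y":0.5,"z":0,"roll":0,"grip":-1},
  {"x":0,"y":0.5,"z":0,"roll":0,"grip":-1},
  {"x":0,"y":0.5,"z":0,"roll":0,"grip":-1},
])

```text
time: 3.15
tcp_pos: [0.4481, 0.0098, 0.091]
orientation: [-1.283, 1.077, -1.079]
ft_force: [-1.8, -0.3, 3.9]
grip_width: 0.004
```

Call:
servo_tool([
  {"x":0,"y":0.3,"z":-0.1,"roll":0,"grip":-1},
  {"x":0,"y":0.3,"z":-0.1,"roll":0,"grip":-1},
  {"x":0,"y":0.3,"z":-0.1,"roll":0,"grip":-1},
  {"x":0,"y":0.3,"z":-0.1,"roll":0,"grip":-1},
  {"x":0,"y":0.3,"z":-0.1,"roll":0,"grip":-1},
  {"x":0,"y":0.3,"z":-0.1,"roll":0,"grip":-1},
  {"x":0,"y":0.3,"z":0,"roll":0,"grip":-1},
  {"x":0,"y":0.3,"z":0,"roll":0,"grip":-1},
])

```text
time: 4.15
tcp_pos: [0.4425, 0.009, 0.0706]
orientation: [-1.286, 1.074, -1.082]
ft_force: [-4.7, 0.5, 13.0]
grip_width: 0.004
```

Call:
servo_tool([
  {"x":0,"y":0.15,"z":0,"roll":0,"grip":-1},
  {"x":0,"y":0.15,"z":0,"roll":0,"grip":-1},
  {"x":0,"y":0.15,"z":0,"roll":0,"grip":-1},
  {"x":0,"y":0.15,"z":0,"roll":0,"grip":-1},
  {"x":0,"y":0.15,"z":0,"roll":0,"grip":-1},
  {"x":0,"y":0.15,"z":0,"roll":0,"grip":-1},
  {"x":0,"y":0.15,"z":0,"roll":0,"grip":-1},
  {"x":0,"y":0.15,"z":0,"roll":0,"grip":-1},
])

```text
time: 5.15
tcp_pos: [0.4415, 0.0089, 0.0643]
orientation: [-1.291, 1.072, -1.086]
ft_force: [-4.4, -0.9, 12.6]
grip_width: 0.003
```

Call:
servo_tool([
  {"x":0,"y":0.15,"z":0,"roll":0,"grip":-1},
  {"x":0,"y":0.15,"z":0,"roll":0,"grip":-1},
  {"x":0,"y":0.15,"z":0,"roll":0,"grip":-1},
  {"x":0,"y":0.15,"z":0,"roll":0,"grip":-1},
  {"x":0,"y":0.15,"z":0,"roll":0,"grip":-1},
  {"x":0,"y":0.15,"z":0,"roll":0,"grip":-1},
  {"x":0,"y":0.15,"z":0,"roll":0,"grip":-1},
  {"x":0,"y":0.15,"z":0,"roll":0,"grip":-1},
])

```text
time: 6.15
tcp_pos: [0.4408, 0.0089, 0.0584]
orientation: [-1.295, 1.069, -1.09]
ft_force: [-3.9, -0.1, 13.6]
grip_width: 0.004
```

Call:
servo_tool([
  {"x":0,"y":0.15,"z":0,"roll":0,"grip":-1},
  {"x":0,"y":0.15,"z":0,"roll":0,"grip":-1},
  {"x":0,"y":0.15,"z":0,"roll":0,"grip":-1},
  {"x":0,"y":0.15,"z":0,"roll":0,"grip":-1},
  {"x":0,"y":0.15,"z":0,"roll":0,"grip":-1},
  {"x":0,"y":0.15,"z":0,"roll":0,"grip":-1},
  {"x":0,"y":0.15,"z":0,"roll":0,"grip":-1},
  {"x":0,"y":0.15,"z":0,"roll":0,"grip":-1},
])

```text
time: 7.15
tcp_pos: [0.4407, 0.0091, 0.0571]
orientation: [-1.302, 1.064, -1.097]
ft_force: [-6.7, -1.1, 21.9]
grip_width: 0.007
```

The treadle has stalled at about 23 N, which looks like the stop. I'll check the blank's height.

Run:
```python
from h import *
f=np.load('top0.npz')
for n in('top','scene'):
    im,d,c,P=grab(n)
    hsv=cv2.cvtColor(im,cv2.COLOR_BGR2HSV);H,S,V=[hsv[...,i].astype(int) for i in range(3)]
    m=(H>12)&(H<28)&(V>140)&(S<150)&(P[...,2]>.075)&(abs(P[...,0]-.6)<.08)&(abs(P[...,1]-.04)<.11)
    m=cv2.erode(m.astype(np.uint8),np.ones((3,3)))>0
    P0=np.load(n+'0.npz')['P']
    print(n,m.sum(),np.percentile(P[m][:,2],[10,50,90]),'before',np.median(P0[m][:,2]))
    cv2.imwrite(f'pics/{n}1.png',im)
mv(.4408,.009,.13,99.4)
```

```text
top 674 [0.10665036 0.10980831 0.1132299 ] before 0.08536440559241432
scene 965 [0.10782251 0.10997798 0.11202585] before 0.08580745418044264
t 7.25 tcp [0.4407 0.0091 0.0571] grip 0.008 F [-6.9 -0.6 20.9] tool axes (cols)
 [[ 0.176  0.006  0.984]
 [-0.984 -0.023  0.176]
 [ 0.024 -1.     0.002]] 
shift cm [ 0.18 -7.29  0.02]
jaw ang -79.88
roll needed 0.7248108296577129
```

Both cameras show the top at about 0.110, up from 0.0855, so the blank rose about 24 mm. Next I'll release the treadle and go over the waist.

Call:
servo_tool([
  {"x":0,"y":-0.5,"z":0,"roll":0,"grip":-1},
  {"x":0,"y":-1.5,"z":0,"roll":0,"grip":-1},
  {"x":0,"y":-2.5,"z":0,"roll":0,"grip":-1},
  {"x":0,"y":-3,"z":0,"roll":0,"grip":-1},
  {"x":0,"y":-3,"z":0,"roll":0,"grip":-1},
  {"x":0,"y":-3,"z":0,"roll":0,"grip":-1},
  {"x":0,"y":-3,"z":0,"roll":0,"grip":-1},
  {"x":0,"y":-3,"z":0,"roll":0,"grip":-1},
])

```text
time: 8.25
tcp_pos: [0.4388, 0.0146, 0.2599]
orientation: [-1.299, 1.062, -1.095]
ft_force: [-0.6, -0.6, 0.1]
grip_width: 0.002
```

Call:
servo_tool([
  {"x":0,"y":-2,"z":2,"roll":0,"grip":1},
  {"x":0,"y":-1,"z":3,"roll":0,"grip":1},
  {"x":0,"y":0,"z":4,"roll":0,"grip":1},
  {"x":0,"y":0,"z":3,"roll":0,"grip":1},
  {"x":0,"y":0,"z":2,"roll":0,"grip":1},
  {"x":0,"y":0,"z":1,"roll":0,"grip":1},
  {"x":0,"y":0,"z":0,"roll":0,"grip":1},
  {"x":0,"y":0,"z":0,"roll":0,"grip":1},
])

```text
time: 9.25
tcp_pos: [0.5878, 0.0431, 0.2965]
orientation: [-1.296, 1.059, -1.096]
ft_force: [-0.3, 1.0, 0.0]
grip_width: 0.83
```

Call:
servo_tool([
  {"x":0,"y":0,"z":0,"roll":10,"grip":1},
  {"x":0,"y":0,"z":0,"roll":10,"grip":1},
  {"x":0,"y":0,"z":0,"roll":10,"grip":1},
  {"x":0,"y":0,"z":0,"roll":10,"grip":1},
  {"x":0,"y":0,"z":0,"roll":10,"grip":1},
  {"x":0,"y":0,"z":0,"roll":10,"grip":1},
  {"x":0,"y":0,"z":0,"roll":10,"grip":1},
  {"x":0,"y":0,"z":0,"roll":10,"grip":1},
])

```text
time: 10.25
tcp_pos: [0.5813, 0.0383, 0.2864]
orientation: [-0.522, 1.932, -1.964]
ft_force: [1.0, 0.0, -1.1]
grip_width: 0.999
```

Run:
```python
from h import *
mv(.6025,.0371,.2,9.4)
print(sensors.sense()['q'])
im,d,c,P=grab('wrist');cv2.imwrite('pics/w2.png',im);np.savez('w2.npz',im=im,P=P,K=c[0],R=c[1],t=c[2])
im,d,c,P=grab('top');np.savez('top2.npz',im=im,P=P,K=c[0],R=c[1],t=c[2])
```

```text
t 10.25 tcp [0.5813 0.0383 0.2864] grip 0.999 F [ 1.   0.  -1.1] tool axes (cols)
 [[-0.876 -0.017  0.481]
 [-0.481 -0.021 -0.876]
 [ 0.025 -1.     0.01 ]] 
shift cm [-2.02  8.6   1.04]
jaw ang -151.23
roll needed 19.365482706144405
[-0.50728187  0.30351341  0.46096988  1.71237592 -0.12297813  1.17736747
 -2.65441991]
```

View pics/w2.png

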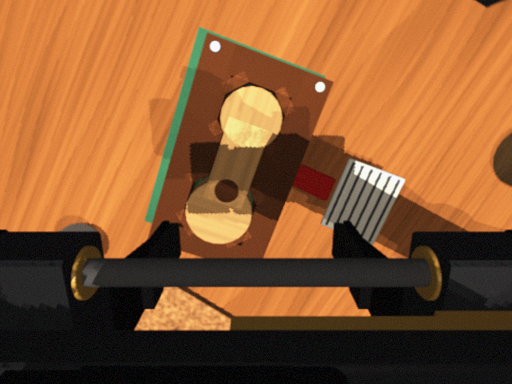

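The wrist view shows the blank proud of the nest (waist near 235,175) and the treadle sprung back. However q7 is right at its -2.66 limit, so I'll roll back the other way.

Call:
servo_tool([
  {"x":0,"y":0,"z":0,"roll":-10,"grip":1},
  {"x":0,"y":0,"z":0,"roll":-10,"grip":1},
  {"x":0,"y":0,"z":0,"roll":-10,"grip":1},
  {"x":0,"y":0,"z":0,"roll":-10,"grip":1},
  {"x":0,"y":0,"z":0,"roll":-10,"grip":1},
  {"x":0,"y":0,"z":0,"roll":-10,"grip":1},
  {"x":0,"y":0,"z":0,"roll":-10,"grip":1},
  {"x":0,"y":0,"z":0,"roll":-10,"grip":1},
])

```text
time: 11.35
tcp_pos: [0.5771, 0.0449, 0.2889]
orientation: [-1.393, 0.915, -0.906]
ft_force: [0.6, 0.3, -0.4]
grip_width: 0.999
```

Call:
servo_tool([
  {"x":0,"y":0,"z":0,"roll":-10,"grip":1},
  {"x":0,"y":0,"z":0,"roll":-10,"grip":1},
  {"x":0,"y":0,"z":0,"roll":-10,"grip":1},
  {"x":0,"y":0,"z":0,"roll":-10,"grip":1},
  {"x":0,"y":0,"z":0,"roll":-10,"grip":1},
  {"x":0,"y":0,"z":0,"roll":-10,"grip":1},
  {"x":0,"y":0,"z":0,"roll":-10,"grip":1},
  {"x":0,"y":0,"z":0,"roll":-10,"grip":1},
])

```text
time: 12.35
tcp_pos: [0.5727, 0.0483, 0.2949]
orientation: [-1.558, -0.226, 0.239]
ft_force: [-0.0, -0.2, -0.4]
grip_width: 0.996
```

Run:
```python
from h import *
mv(.6025,.0371,.2,9.4)
print(sensors.sense()['q'])
im,d,c,P=grab('wrist');cv2.imwrite('pics/w3.png',im);np.savez('w3.npz',im=im,P=P,K=c[0],R=c[1],t=c[2])
```

```text
t 12.35 tcp [0.5727 0.0483 0.2949] grip 0.996 F [-0.  -0.2 -0.4] tool axes (cols)
 [[ 0.956 -0.008 -0.292]
 [ 0.292 -0.001  0.957]
 [-0.008 -1.     0.002]] 
shift cm [ 2.6   9.46 -1.95]
jaw ang 16.96
roll needed 7.560331752252452
[-0.11995192  0.26742894 -0.04639717  1.70277693  0.01268652  1.17958991
  0.12637313]
```

View pics/w3.png

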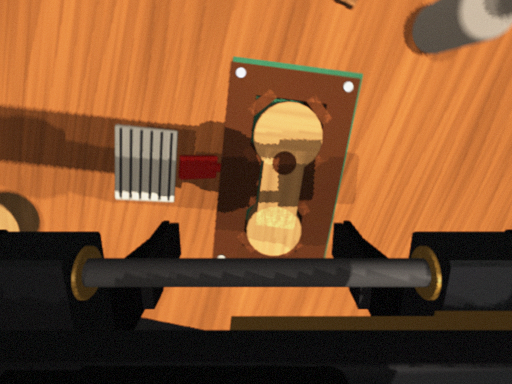

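The full blank is visible (lobes at 288,130 and 275,230). I'll measure it by height.

Run:
```python
from h import *
f=np.load('w3.npz');P=f['P']
m=(P[...,2]>.099)&(P[...,2]<.12)&(abs(P[...,0]-.6)<.1)&(abs(P[...,1]-.04)<.13)
m=cv2.morphologyEx(m.astype(np.uint8),cv2.MORPH_OPEN,np.ones((3,3)))
n,l,st,ce=cv2.connectedComponentsWithStats(m);i=1+np.argmax(st[1:,4]);m=l==i
p=P[m];print(st[i],np.median(p[:,2]))
r=cv2.minAreaRect((p[:,:2]*1000).astype(np.float32));print(r)
# widths along long axis
for a in (9.4,):
    a=np.radians(a);ex=np.array([np.cos(a),np.sin(a)]);ey=np.array([-ex[1],ex[0]])
    for it in range(1):
        q=(p[:,:2]-[.6025,.0371])@np.stack([ex,ey],1)*1000
        print('y ext',q[:,1].min(),q[:,1].max())
        for y in range(-75,95,10):
            k=abs(q[:,1]-y)<2
            if k.any(): print(y,q[k,0].min().round(1),q[k,0].max().round(1),((q[k,0].min()+q[k,0].max())/2).round(1))
```

```text
[ 246  101   77  154 7538] 0.10850583430704683
((603.280517578125, 44.149749755859375), (73.61652374267578, 175.0605010986328), 12.242175102233887)
y ext -81.10363501768516 94.12664278752247
-75 -21.7 18.7 -1.5
-65 -28.8 26.5 -1.1
-55 -31.1 29.6 -0.8
-45 -31.3 29.6 -0.9
-35 -28.9 25.5 -1.7
-25 -22.3 21.1 -0.6
-15 -22.6 20.9 -0.8
-5 -22.7 21.2 -0.7
5 -22.7 20.8 -0.9
15 -22.2 21.4 -0.4
25 -22.5 20.5 -1.0
35 -30.3 29.7 -0.3
45 -34.9 33.3 -0.8
55 -37.3 36.2 -0.6
65 -36.3 35.3 -0.5
75 -33.2 31.2 -1.0
85 -26.1 25.0 -0.6
```

The blank matches nest pose (0.602, 0.037) at 9.4° to within 1 mm, with a 44 mm waist. I'll descend in two stages.

Call:
servo_tool([
  {"x":0,"y":0,"z":0,"roll":7.5,"grip":1},
  {"x":1.2,"y":2,"z":-0.7,"roll":0,"grip":1},
  {"x":1.1,"y":2,"z":-0.8,"roll":0,"grip":1},
  {"x":0,"y":2,"z":-0.7,"roll":0,"grip":1},
  {"x":0,"y":2,"z":0,"roll":0,"grip":1},
  {"x":0,"y":2,"z":0,"roll":0,"grip":1},
  {"x":0,"y":1.5,"z":0,"roll":0,"grip":1},
  {"x":0,"y":0,"z":0,"roll":0,"grip":1},
])

```text
time: 13.4
tcp_pos: [0.5993, 0.0271, 0.1682]
orientation: [-1.564, -0.122, 0.142]
ft_force: [-0.4, -0.7, -0.3]
grip_width: 0.999
```

Run:
```python
from h import *
mv(.6017,.037,.109,9.4)
```

```text
t 13.4 tcp [0.5993 0.0271 0.1682] grip 0.999 F [-0.4 -0.7 -0.3] tool axes (cols)
 [[ 0.986 -0.013 -0.167]
 [ 0.167  0.002  0.986]
 [-0.012 -1.     0.004]] 
shift cm [0.47 5.92 0.91]
jaw ang 9.64
roll needed 0.2379649726524775
```

Call:
servo_tool([
  {"x":0.4,"y":0,"z":0.8,"roll":0,"grip":1},
  {"x":0.1,"y":1,"z":0.1,"roll":0,"grip":1},
  {"x":0,"y":1,"z":0,"roll":0,"grip":1},
  {"x":0,"y":1,"z":0,"roll":0,"grip":1},
  {"x":0,"y":0.5,"z":0,"roll":0,"grip":1},
  {"x":0,"y":0,"z":0,"roll":0,"grip":1},
  {"x":0,"y":0,"z":0,"roll":0,"grip":1},
  {"x":0,"y":0,"z":0,"roll":0,"grip":1},
])

```text
time: 14.4
tcp_pos: [0.6042, 0.038, 0.1326]
orientation: [-1.563, -0.126, 0.139]
ft_force: [-0.8, -0.2, -0.0]
grip_width: 1.001
```

Run:
```python
from h import *
mv(.6017,.037,.109,9.4)
```

```text
t 14.4 tcp [0.6042 0.038  0.1326] grip 1.001 F [-0.8 -0.2 -0. ] tool axes (cols)
 [[ 0.986 -0.009 -0.168]
 [ 0.168  0.003  0.986]
 [-0.008 -1.     0.004]] 
shift cm [-0.24  2.36 -0.06]
jaw ang 9.68
roll needed 0.2820943238574216
```

Call:
servo_tool([
  {"x":-0.2,"y":1,"z":-0.1,"roll":0,"grip":1},
  {"x":0,"y":0.7,"z":0,"roll":0,"grip":1},
  {"x":0,"y":0.5,"z":0,"roll":0,"grip":1},
  {"x":0,"y":0,"z":0,"roll":0,"grip":0.4},
  {"x":0,"y":0,"z":0,"roll":0,"grip":-0.2},
  {"x":0,"y":0,"z":0,"roll":0,"grip":-0.5},
  {"x":0,"y":0,"z":0,"roll":0,"grip":-0.5},
  {"x":0,"y":0,"z":0,"roll":0,"grip":-0.5},
], force=25)

```text
time: 15.4
tcp_pos: [0.6024, 0.0366, 0.1095]
orientation: [-1.563, -0.127, 0.138]
ft_force: [-0.3, -0.4, -1.0]
grip_width: 0.518
```

Run:
```python
from h import *
mv(.6017,.037,.25,9.4)
```

```text
t 15.4 tcp [0.6024 0.0366 0.1095] grip 0.518 F [-0.3 -0.4 -1. ] tool axes (cols)
 [[ 0.986 -0.008 -0.168]
 [ 0.168  0.003  0.986]
 [-0.007 -1.     0.004]] 
shift cm [ -0.16 -14.05   0.11]
jaw ang 9.68
roll needed 0.27816768537924474
```

The grip closed at 45 mm, so it has the waist. Lifting.

Call:
servo_tool([
  {"x":0,"y":0,"z":0,"roll":0,"grip":-0.5},
  {"x":0,"y":-0.5,"z":0,"roll":0,"grip":-0.5},
  {"x":0,"y":-1,"z":0,"roll":0,"grip":-0.5},
  {"x":0,"y":-1.5,"z":0,"roll":0,"grip":-0.5},
  {"x":0,"y":-2,"z":0,"roll":0,"grip":-0.5},
  {"x":0,"y":-2,"z":0,"roll":0,"grip":-0.5},
  {"x":0,"y":-2,"z":0,"roll":0,"grip":-0.5},
  {"x":0,"y":-2,"z":0,"roll":0,"grip":-0.5},
], force=35)

```text
time: 16.4
tcp_pos: [0.6023, 0.0361, 0.2261]
orientation: [-1.563, -0.126, 0.139]
ft_force: [-0.0, -0.6, -1.4]
grip_width: 0.5
```

Run:
```python
from h import *
mv(.5313,.3366,.2,84.6)
# pad by colour vs depth, second look from top
im,d,c,P=grab('top')
m=(P[...,2]>.005)&(P[...,2]<.03);m[:140]=0;m[232:]=0;m[:,:115]=0;m[:,190:]=0
m=cv2.morphologyEx(m.astype(np.uint8),cv2.MORPH_OPEN,np.ones((5,5)))
p=np.array([ray(c,u,v,.012)[:2]*1000 for v,u in np.argwhere(m)],np.float32);print(cv2.minAreaRect(p),p.mean(0))
cv2.imwrite('pics/t3.png',im)
```

```text
t 16.4 tcp [0.6023 0.0361 0.2261] grip 0.5 F [-0.  -0.6 -1.4] tool axes (cols)
 [[ 0.986 -0.009 -0.168]
 [ 0.168  0.003  0.986]
 [-0.008 -1.     0.004]] 
shift cm [-1.93  2.75 30.81]
jaw ang 9.68
roll needed -74.92108779919457
((528.1927490234375, 337.57366943359375), (131.06822204589844, 229.66580200195312), 82.81594848632812) [527.8301  337.40958]
```

Call:
servo_tool([
  {"x":0,"y":0,"z":3,"roll":0,"grip":-0.5},
  {"x":-0.5,"y":0,"z":4.5,"roll":0,"grip":-0.5},
  {"x":-0.5,"y":0,"z":5,"roll":0,"grip":-0.5},
  {"x":-0.5,"y":0,"z":5,"roll":0,"grip":-0.5},
  {"x":-0.5,"y":0,"z":5,"roll":0,"grip":-0.5},
  {"x":0,"y":0,"z":4,"roll":0,"grip":-0.5},
  {"x":0,"y":0,"z":2.5,"roll":0,"grip":-0.5},
  {"x":0,"y":0,"z":1,"roll":0,"grip":-0.5},
])

```text
time: 17.45
tcp_pos: [0.5339, 0.3352, 0.2352]
orientation: [-1.563, -0.132, 0.124]
ft_force: [0.6, 0.3, -2.5]
grip_width: 0.5
```

Call:
servo_tool([
  {"x":0,"y":0,"z":0,"roll":-6,"grip":-0.5},
  {"x":0,"y":0,"z":0,"roll":-10,"grip":-0.5},
  {"x":0,"y":0,"z":0,"roll":-10,"grip":-0.5},
  {"x":0,"y":0,"z":0,"roll":-10,"grip":-0.5},
  {"x":0,"y":0,"z":0,"roll":-10,"grip":-0.5},
  {"x":0,"y":0,"z":0,"roll":-10,"grip":-0.5},
  {"x":0,"y":0,"z":0,"roll":-10,"grip":-0.5},
  {"x":0,"y":0,"z":0,"roll":-6,"grip":-0.5},
])

```text
time: 18.45
tcp_pos: [0.5375, 0.3252, 0.236]
orientation: [-1.271, -1.124, 1.119]
ft_force: [0.5, -0.2, -1.7]
grip_width: 0.501
```

Run:
```python
from h import *
mv(.528,.3375,.08,82.8);print(sensors.sense()['q'])
```

```text
t 18.45 tcp [0.5375 0.3252 0.236 ] grip 0.501 F [ 0.5 -0.2 -1.7] tool axes (cols)
 [[ 0.12   0.007 -0.993]
 [ 0.993 -0.003  0.12 ]
 [-0.002 -1.    -0.007]] 
shift cm [ 1.14 15.59  1.21]
jaw ang 83.1
roll needed 0.30074404662315146
[-0.34326736  0.42181548 -0.36934956  1.64502263  0.17433685  1.1029511
  0.68887825]
```

Call:
servo_tool([
  {"x":0.6,"y":1.5,"z":0.6,"roll":0,"grip":-0.5},
  {"x":0.5,"y":2.5,"z":0.5,"roll":0,"grip":-0.5},
  {"x":0,"y":3,"z":0,"roll":0,"grip":-0.5},
  {"x":0,"y":3,"z":0,"roll":0,"grip":-0.5},
  {"x":0,"y":2.5,"z":0,"roll":0,"grip":-0.5},
  {"x":0,"y":1.5,"z":0,"roll":0,"grip":-0.5},
  {"x":0,"y":0.5,"z":0,"roll":0,"grip":-0.5},
  {"x":0,"y":0,"z":0,"roll":0,"grip":-0.5},
])

```text
time: 19.45
tcp_pos: [0.5277, 0.3336, 0.0825]
orientation: [-1.281, -1.108, 1.109]
ft_force: [0.1, -0.2, -1.2]
grip_width: 0.503
```

Run:
```python
from h import *
mv(.528,.3375,.0465,82.8)
im,d,c,P=grab('scene');cv2.imwrite('pics/s3.png',cv2.resize(im[190:350,290:470],None,fx=3,fy=3))
```

```text
t 19.45 tcp [0.5277 0.3336 0.0825] grip 0.503 F [ 0.1 -0.2 -1.2] tool axes (cols)
 [[ 0.137  0.006 -0.991]
 [ 0.991 -0.007  0.137]
 [-0.006 -1.    -0.007]] 
shift cm [0.41 3.6  0.04]
jaw ang 82.11
roll needed -0.6858848312353416
```

View pics/s3.png

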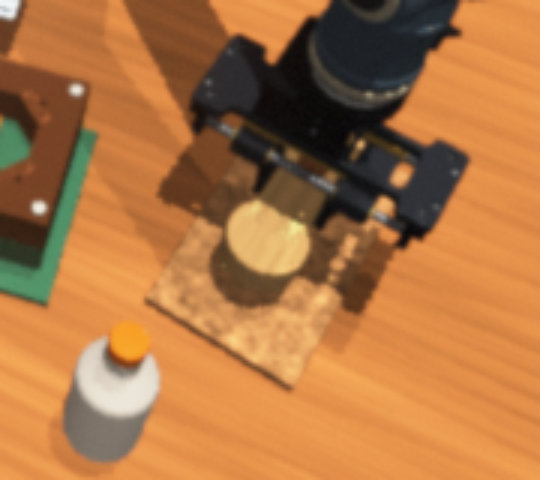

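The blank hangs level over the pad (lobe at 268,238 in the crop) and the bottle is well clear. Lowering.

Call:
servo_tool([
  {"x":0.4,"y":1,"z":0,"roll":0,"grip":-0.5},
  {"x":0,"y":1,"z":0,"roll":0,"grip":-0.5},
  {"x":0,"y":0.8,"z":0,"roll":0,"grip":-0.5},
  {"x":0,"y":0.4,"z":0,"roll":0,"grip":-0.5},
  {"x":0,"y":0.2,"z":0,"roll":0,"grip":-0.5},
  {"x":0,"y":0.2,"z":0,"roll":0,"grip":-0.5},
  {"x":0,"y":0,"z":0,"roll":0,"grip":-0.5},
  {"x":0,"y":0,"z":0,"roll":0,"grip":-0.5},
])

```text
time: 20.5
tcp_pos: [0.5299, 0.3386, 0.0468]
orientation: [-1.282, -1.112, 1.105]
ft_force: [0.3, -0.6, -1.6]
grip_width: 0.505
```

Call:
servo_tool([
  {"x":0,"y":0.1,"z":0,"roll":0,"grip":-0.5},
  {"x":0,"y":0.1,"z":0,"roll":0,"grip":-0.5},
  {"x":0,"y":0.1,"z":0,"roll":0,"grip":-0.5},
  {"x":0,"y":0.1,"z":0,"roll":0,"grip":-0.5},
  {"x":0,"y":0,"z":0,"roll":0,"grip":-0.5},
  {"x":0,"y":0,"z":0,"roll":0,"grip":-0.5},
  {"x":0,"y":0,"z":0,"roll":0,"grip":-0.5},
  {"x":0,"y":0,"z":0,"roll":0,"grip":-0.5},
])

```text
time: 21.5
tcp_pos: [0.5302, 0.3387, 0.0457]
orientation: [-1.283, -1.112, 1.105]
ft_force: [-0.5, -0.8, 1.1]
grip_width: 0.506
```

The wrist force went from -1.6 to +1.1 N, so the blank is on the pad. Opening gently, then up.

Call:
servo_tool([
  {"x":0,"y":0,"z":0,"roll":0,"grip":0.1},
  {"x":0,"y":0,"z":0,"roll":0,"grip":0.3},
  {"x":0,"y":0,"z":0,"roll":0,"grip":0.6},
  {"x":0,"y":0,"z":0,"roll":0,"grip":1},
  {"x":0,"y":0,"z":0,"roll":0,"grip":1},
  {"x":0,"y":0,"z":0,"roll":0,"grip":1},
  {"x":0,"y":-1,"z":0,"roll":0,"grip":1},
  {"x":0,"y":-2,"z":0,"roll":0,"grip":1},
])

```text
time: 22.5
tcp_pos: [0.5298, 0.3389, 0.0756]
orientation: [-1.282, -1.111, 1.106]
ft_force: [-0.1, -1.0, 0.3]
grip_width: 0.999
```

Call:
servo_tool([
  {"x":0,"y":-3,"z":0,"roll":0,"grip":1},
  {"x":0,"y":-4,"z":0,"roll":0,"grip":1},
  {"x":0,"y":-4,"z":0,"roll":0,"grip":1},
  {"x":0,"y":-4,"z":0,"roll":0,"grip":1},
  {"x":0,"y":-4,"z":0,"roll":0,"grip":1},
  {"x":0,"y":-3,"z":3,"roll":0,"grip":1},
  {"x":0,"y":0,"z":3,"roll":0,"grip":1},
  {"x":0,"y":0,"z":0,"roll":0,"grip":1},
])

```text
time: 23.5
tcp_pos: [0.4664, 0.3501, 0.3182]
orientation: [-1.284, -1.128, 1.09]
ft_force: [0.0, 0.0, -0.2]
grip_width: 0.999
```

Run:
```python
from h import *
mv(.528,.3375,.3,82.8)
for n in('scene','wrist'):
    im,d,c,P=grab(n);Z=P[...,2]
    near=(abs(P[...,0]-.53)<.16)&(abs(P[...,1]-.337)<.12)
    m=cv2.morphologyEx((near&(Z>.032)&(Z<.056)).astype(np.uint8),cv2.MORPH_OPEN,np.ones((3,3)))
    q,l,st,ce=cv2.connectedComponentsWithStats(m);i=1+np.argmax(st[1:,4]);p=P[l==i]
    print(n,st[i],'z',np.percentile(p[:,2],[5,50,95]),cv2.minAreaRect((p[:,:2]*1000).astype(np.float32)))
    A=np.c_[p[:,:2],np.ones(len(p))];print('tilt',np.linalg.lstsq(A,p[:,2],rcond=None)[0][:2])
    cv2.imwrite(f'pics/{n}F.png',im)
```

```text
t 23.5 tcp [0.4664 0.3501 0.3182] grip 0.999 F [ 0.   0.  -0.2] tool axes (cols)
 [[ 0.137  0.025 -0.99 ]
 [ 0.991  0.006  0.137]
 [ 0.009 -1.    -0.024]] 
shift cm [-0.42  1.96 -6.23]
jaw ang 82.12
roll needed -0.675350814369466
scene [ 363  234   49   59 1492] z [0.04093483 0.04555335 0.04840062] ((524.1846923828125, 341.4562683105469), (72.10265350341797, 176.2877197265625), 84.26473236083984)
tilt [-0.00702992 -0.00053951]
wrist [ 226  128   53  120 4531] z [0.04312942 0.04451727 0.04576974] ((523.5426635742188, 339.47845458984375), (71.23770141601562, 175.49423217773438), 82.17572784423828)
tilt [ 0.0021932 -0.0001084]
```

View pics/sceneF.png

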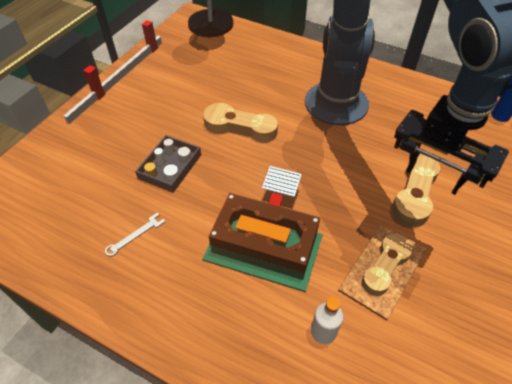

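The blank lies flat on the pad: top at 0.0445, tilt under 0.01 rad, about 5 mm off centre and aligned within about 1°. The bottle and spanner are unmoved and the arm is clear, so I'm handing in.

```bash
python3 -c "
from cell import ticket
print(ticket.sign_off())"
```

```text
the job is handed in; nothing more can be done
None
```

The blank is out of the nest and lying flat, lengthwise, near the middle of the cork pad. I handed the job in at about 24 s on the robot's clock; it reports no verdict.

- **Treadle:** I pushed it until it stalled at the stop, with about 23 N on the wrist. The wrist force was read only once per move call, so a short peak in between would not have shown. Both cameras then put the blank's top about 24 mm higher than before, with the robot not near it.
- **Lift and placing:** I gripped the blank across the waist, with the opening reading about 45 mm. I let go only after the wrist force showed it resting on the pad.
- **Last checks:** The blank's top is about 0.0445 m above the table, as it should be on the pad. Tilt is under 0.01 rad and its length is within about 1.5° of the pad's.
- **Centring:** The middle of its outline is about 5 mm along and 2 to 4 mm across from the pad's middle. The waist may be up to 6 mm further along, still well within the limit.
- **Bottle and spanner:** They look unmoved in the final picture; I did not measure them again. The arm is clear of everything.

**What disagreed or went off plan:**
- The first pad measurement was blurred at the edges and read too large (245 x 141 mm). A second look gave 230 x 131 mm, and I used that one.
- My first wrist turn ran joint 7 almost to its limit (-2.654 of -2.66). I turned the other way instead.

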